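# Eject a finished loop cassette and file it

## Robot

A 6-joint arm with a two-finger parallel gripper is mounted at the origin on the work surface. World frame = base frame: x ahead of the robot, y to its left, z up, the work surface at z = 0. Lengths are in mm, angles in rad, forces in N, time in s.
With the tool pointing down it reaches from about 400 to 825 mm from the base axis. Payload 7 kg.
Tool frame: the origin (TCP) lies at the very end of the fingers, on their centre line; the grasp point (between the pads) lies 19 mm behind it; z points along the fingers, y is the direction in which the jaws open and shut (so a half turn about z gives the same grasp; the last joint's range is limited). The gripper opens to 88 mm and grips with 3 to 60 N. Pads are 19 mm wide; open, the fingers measure 130 mm over their backs; the gripper's body (78 mm by 193 mm) begins 47 mm behind the grasp point.
Start: joints at [1.494, 0.359, 0.012, 0, -1.224, -0.288], TCP at [240.822, 630.555, 226.561] pointing down, gripper open.
Joint ranges: [-3.07, 3.07], [-1.43, 2.12], [-1.02, 1.25], [-3.03, 1.67], [-3.05, -0], [-3.03, 3.03]. Speed limits (rad/s): [2.39, 2.39, 3.01, 3.14, 3.14, 3.14].

## Interface

Orientations are given as a unit quaternion [x, y, z, w].
In Python, from plant import bot gives the robot as it stands. Calls block until the motion is done:
- bot.move_ptp(position, orientation): joint-space move of the TCP to a pose.
- bot.line_to(position, velocity=150, ori=None): straight line of the TCP; ori=None keeps the orientation; velocity is the mean speed in mm/s.
- bot.move_joints(angles): joint-space move.
- bot.move_gripper(opening, force=None): finger opening in mm; force is the grip in N (None keeps the last); returns when the fingers have stopped.
- bot.pause(seconds).
- bot.solve_ik(position, orientation): joint angles nearest the present ones, or None.
- bot.read_state(): the state.
- bot.camera(name): name is "scene" or "top"; returns the picture (480x640x3 uint8, red, green, blue); there is no depth.
- bot.get_calibration(name): a dict with "fx", "fy", "cx", "cy" (pixels), "view" (4x4, takes a point from world to camera coordinates). Camera axes: x right, y up, looking along -z (the intrinsics and any distortion apply to the point x, -y, -z); pixel columns grow to the right and rows downward; lengths in mm; the calibration is good to about 2 mm. A picture is of the moment at which its call begins. get_calibration takes no time and is no camera call.
A pose or a line that the arm cannot do raises bot.Unreachable and nothing moves.
- bot.close_job(): hands the job in, once; it reports no verdict.
The state is a dict: "t": time; "joint_pos": joint angles; "qvel": joint speeds; "tau": joint torques, N m; "tcp_pos": TCP position; "eef_rot": TCP orientation; "contact_force": force on the tool from outside, world axes, zero at the start; "moment": the same for the moment, N m; "width": finger opening in mm.
Only numpy, scipy, OpenCV 4.12 (cv2) and the standard library are available. Lean on these libraries where they do the work, as an engineer would, in place of code of your own. Each camera call takes 0.05 s, during which the arm holds its last target. There are 200 camera calls.

## Task

The loop on the tape machine is finished. Press the orange eject key so that the smoked cover springs fully open by itself, keeping the hand clear of the cover and off the grey keys; then lift the mustard cassette out and stand it all the way down in the empty middle slot of the wooden tape rack, lowering it in rather than dropping it. Never touch the cover or knock it with the cassette, and do not disturb the two filed tapes or the other things on the table.

Things in the scene. Friction and masses are not known exactly. Their poses are not given: they have to be found in the camera images.
- deck: Tape loop machine, fixed: flat aluminium box with wooden cheeks, 250 (x) x 230 (y) x 60 mm high. Origin at the centre of its underside on the table; x points from its front (keys) to its back, z up. Key centres at x = -95 mm, y = -60 (eject), 0 (stop), +60 (play). Behind them the cover over the cassette's slot: centre x = +15 mm, y = 0, 16 x 106 mm, sunk 24 mm, floor 36 mm above the table.
- eject_key_top (a point): Centre of the top face of the orange eject key (30 mm along deck x, 36 mm along deck y), 70 mm above the table when up. Pressed straight down. The key's back edge is 35 mm in front of the shut cover; the opening cover never sweeps forward of its shut front wall, and reaches at most 205 mm above the table as it swings.
- eject_key (a joint): Travel of the eject key in m: 0 up, 0.006 fully down; sprung, about 1.5 N to start and 5 N fully down; it returns by itself. Pressed more than about 4 mm it unlatches the cover; press it fully down.
- stop_key (a joint): Travel of the grey stop key beside it (same size and spring, 60 mm from eject), 0 up, 0.006 down. Leave it up.
- play_key (a joint): Travel of the grey play key (60 mm beyond stop), 0 up, 0.006 down. Leave it up.
- cover: Smoked clear hood with black rim, 130 (x) x 150 (y) x 50 mm high, open below, a small steel hook under its front rim, latched shut at the start. Origin on its hinge: middle of its back lower edge, deck x = +85 mm, 62 mm above the table. Shut, its axes are the deck's and its front is at -130 mm. Its z axis tilts from vertical by the opening angle: its spring swings the front up and back in about 1 s to 1.9 rad and holds it there.
- cassette: Mustard cassette with pale labels, 12 mm thick (its x), 102 mm long (its y), 64 mm high (its z), about 60 g, origin at its centre. It stands on its long edge in the deck's slot with its axes parallel to the deck's, 40 mm of it above the deck's top; grip it across its thickness near its top edge.
- rack: Wooden tape rack, fixed, 118 (x) x 124 (y) x 30 mm high, left or right of the machine. Origin at the centre of its underside on the table. Slots run along its y: the empty middle one at x = 0 is 20 mm wide, 116 mm long, floor 8 mm above the table (cassette fully down: centre at 40 mm); those at x = -43 and +43 mm hold filed tapes. Walls between are 23 mm thick. Cassette may go either way round.
- case_a: Filed tape in a blue case, 17 x 110 x 70 mm high, loose, standing in the rack's slot at x = -43 mm, its top 78 mm above the table. Origin at the centre of its underside. Leave alone.
- case_b: Filed tape in a red case, same size, in the rack's slot at x = +43 mm. Leave alone.
- effects_box: Bystander, fixed: blue effects unit with knobs, 120 x 130 x 60 mm high with knobs, on the other side of the machine from the rack. Origin at the centre of its underside.
- mug: Bystander: blue mug, 82 mm wide, 95 mm high, origin at the centre of its underside.
- headphones: Bystander: black headphones lying on the table, about 180 x 180 x 72 mm, origin under their middle.
- screwdriver: Bystander: screwdriver lying on the table, 180 mm long.
- spare_module: Bystander: small synth module lying on its back, 128 x 60 x 38 mm high, origin at the centre of its underside.
There are look-alikes about, which are no part of the job. Several things have the shape of the case_b; the one meant has the colours described above.

How it is judged:
By the outcome, as a careful person would: the job done as asked, in the order asked, and still so for the second after the job is handed in, with the robot touching nothing.
It also fails if it takes over 51 s, if anything falls off the work surface, if the arm or the gripper's body presses on something with over 40 N, if the wrist force passes 120 N, or if a joint passes its speed limit or range.

## Working session

There is one attempt and no reset: what is moved stays moved. The work goes in short steps, each a Python script; the robot and the scene stay as the last script left them, time stands still between calls to the robot, and variables do not carry over. Pictures are saved under pics/ and viewed, about 8 in all and at most 12, crops included, and the job is handed in when it is done.

```bash
ls; mkdir -p pics; python3 - <<'E'
from plant import bot
import cv2
for n in("scene","top"):
    cv2.imwrite(f"pics/{n}0.png",bot.camera(n)[:,:,::-1]); print(n,bot.get_calibration(n))
s=bot.read_state();print(s["t"],s["tcp_pos"],s["eef_rot"],s["width"],s["contact_force"])
E
```

```text
pics
scene {'fx': 609.3824189266718, 'fy': 609.3824189266718, 'cx': 309.8603113204789, 'cy': 242.206729050104, 'view': array([[-3.60842393e-01,  9.32592669e-01,  7.98009934e-03,
         2.16174695e+02],
       [-6.16952717e-01, -2.45113080e-01,  7.47856218e-01,
         1.96443139e+02],
       [ 6.99401253e-01,  2.64934883e-01,  6.63812771e-01,
        -1.73463246e+03],
       [ 0.00000000e+00,  0.00000000e+00,  0.00000000e+00,
         1.00000000e+00]])}
top {'fx': 593.8177634965541, 'fy': 593.8177634965541, 'cx': 321.1995223143124, 'cy': 238.03904037842187, 'view': array([[-6.93793380e-03, -9.99676027e-01, -2.44889043e-02,
        -2.57881032e+01],
       [ 9.88239369e-01, -1.05954887e-02,  1.52547319e-01,
        -4.73230777e+02],
       [-1.52757369e-01, -2.31425362e-02,  9.87992717e-01,
        -1.33734426e+03],
       [ 0.00000000e+00,  0.00000000e+00,  0.00000000e+00,
         1.00000000e+00]])}
0.1 [240.67015665 630.15425858 225.71337019] [ 9.83401716e-01 -1.81440072e-01 -7.61824225e-05  7.47618733e-04] 87.51909985433095 [-0.29271246 -0.01525615 -0.4120902 ]
```

View pics/top0.png

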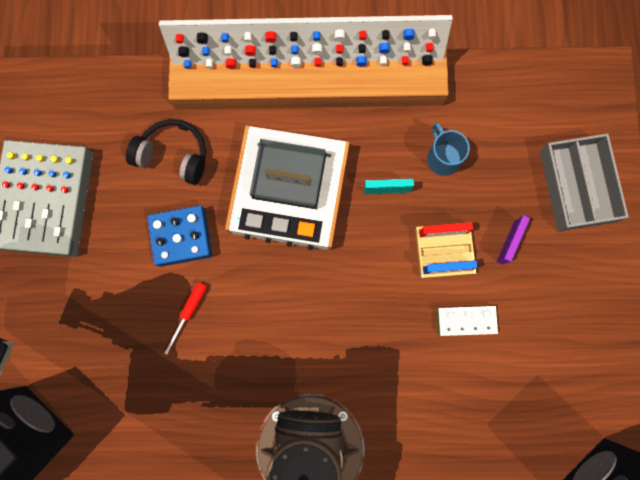

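View pics/scene0.png

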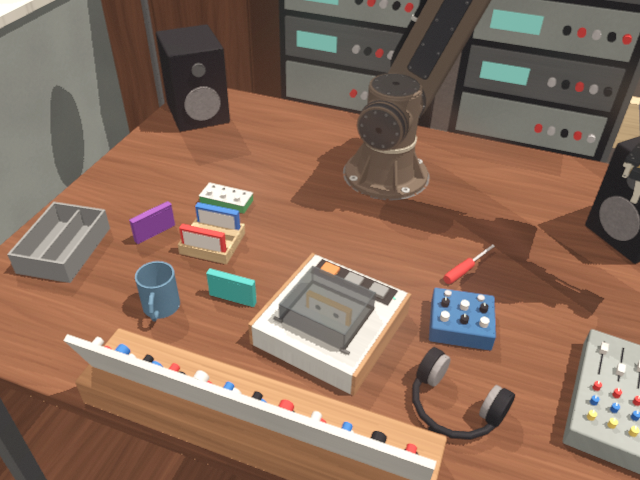

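Top view (left = +y, up = +x): the deck is at about (290,185), with the orange key at (306,229) and the keys facing the robot. The rack is at (446,250), with red at the far side (445,229) and blue at the near side (450,267). The lone teal and purple cases are decoys. The scene view agrees.

```bash
cat > h.py <<'E'
import numpy as np, cv2
from plant import bot
from scipy.spatial.transform import Rotation as R
def cast(cam,px,z):
    c=bot.get_calibration(cam);V=np.array(c["view"]);px=np.atleast_2d(px).astype(float)
    d=np.c_[(px[:,0]-c["cx"])/c["fx"],-(px[:,1]-c["cy"])/c["fy"],-np.ones(len(px))]@V[:3,:3]
    o=-V[:3,:3].T@V[:3,3]
    return o+d*((z-o[2])/d[:,2])[:,None]
def hsv(cam): 
    im=bot.camera(cam); return im,cv2.cvtColor(im,cv2.COLOR_RGB2HSV)
def blobs(hs,lo,hi,roi,amin=15):
    x0,y0,x1,y1=roi; m=np.zeros(hs.shape[:2],np.uint8); m[y0:y1,x0:x1]=cv2.inRange(hs,lo,hi)[y0:y1,x0:x1]
    cs,_=cv2.findContours(m,cv2.RETR_EXTERNAL,cv2.CHAIN_APPROX_NONE)
    return sorted([c[:,0] for c in cs if cv2.contourArea(c)>amin],key=len,reverse=True),m
def cen(m): ys,xs=np.nonzero(m); return [xs.mean(),ys.mean()]
E
python3 - <<'E'
from h import *
np.set_printoptions(precision=1,suppress=True)
im,hs=hsv("top")
def rep(name,lo,hi,roi,z,cam="top",hs=hs):
    cs,_=blobs(hs,lo,hi,roi)
    for c in cs[:4]:
        m=np.zeros(hs.shape[:2],np.uint8);cv2.drawContours(m,[c],-1,1,-1)
        w=cast(cam,c,z)[:,:2].astype(np.float32)
        print(name,cam,np.array(cen(m)),cast(cam,cen(m),z)[0],cv2.minAreaRect(w),len(c))
rep("eject",(8,150,150),(20,255,255),(285,215,325,245),70)
rep("grey",(0,0,110),(180,60,200),(243,205,300,235),70)
rep("decktop",(0,0,160),(40,60,255),(215,115,360,260),60)
rep("red",(0,180,120),(4,255,255),(410,215,480,240),78)
rep("blue",(100,180,100),(125,255,255),(410,255,490,280),78)
rep("rackwood",(10,60,170),(30,190,255),(410,215,485,285),30)
im2,h2=hsv("scene")
rep("eject",(8,150,150),(20,255,255),(310,255,350,285),70,"scene",h2)
rep("red",(0,180,120),(4,255,255),(170,215,235,260),78,"scene",h2)
rep("blue",(100,180,100),(125,255,255),(185,195,245,230),78,"scene",h2)
a=cv2.resize(im[110:270,210:370],(640,640))[:560]; cv2.imwrite("pics/c1.png",np.hstack([a[:,:,::-1][:560,:400*1+0] if 0 else cv2.resize(im[115:255,215:365],(400,373))[:,:,::-1],cv2.resize(im[210:285,405:485],(398,373))[:,:,::-1]]))
E
```

```text
eject top [305.4 228.7] [489.5   4.8  70. ] ((489.4250183105469, 4.811763763427734), (37.75310134887695, 31.634342193603516), 79.7565689086914) 55
grey top [279.5 224.3] [500.3  63.7  70. ] ((500.2188720703125, 63.70307922363281), (36.40601348876953, 30.578880310058594), 79.75753021240234) 53
grey top [253.6 220. ] [510.8 122.6  70. ] ((510.8636474609375, 122.78929901123047), (36.463985443115234, 30.641693115234375), 79.75749969482422) 52
decktop top [287.4 186.3] [590.8  46.6  60. ] ((593.2102661132812, 46.90266418457031), (230.22377014160156, 252.88377380371094), 79.81773376464844) 401
red top [446.3 227.9] [ 486.5 -310.7   78. ] ((485.9349060058594, -309.85565185546875), (22.199119567871094, 118.86095428466797), 6.455568313598633) 115
blue top [450.1 266.1] [ 400.5 -315.9   78. ] ((400.13482666015625, -315.56195068359375), (16.098081588745117, 116.42504119873047), 4.571288108825684) 111
rackwood top [444.6 251.4] [ 439.8 -313.8   30. ] ((443.85418701171875, -315.8270263671875), (120.7381591796875, 127.15479278564453), 4.132195949554443) 314
```

View pics/c1.png

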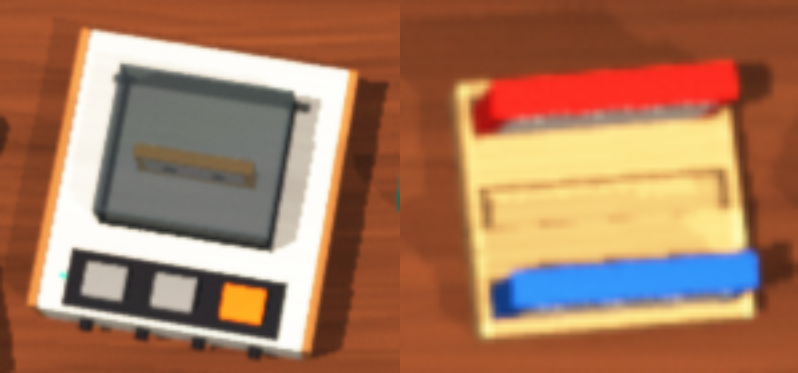

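The crop shows the key row, and the cassette under the cover in the deck's frame. The rack's middle slot is empty between red and blue. Deck origin ≈ (593.5, 46.9) with yaw −0.178, and rack ≈ (443.5, −315) with yaw ≈ 0.07. Next I'll approach the key.

```bash
cat >> h.py <<'E'
PSI=-0.178; O=np.array([593.5,46.9]); RPSI=0.068; RO=np.array([443.5,-315.])
def loc(o,psi,x,y,z): c,s=np.cos(psi),np.sin(psi); return np.array([o[0]+c*x-s*y,o[1]+s*x+c*y,z])
def deck(x,y,z): return loc(O,PSI,x,y,z)
def ori(xang,tiltdir=0.,a=0.):
    "tool x at yaw xang; tool z leaned by a so that the hand's body leans away from yaw tiltdir"
    x=np.array([np.cos(xang),np.sin(xang),0]); z=np.array([0,0,-1.]); M=R.from_matrix(np.c_[x,np.cross(z,x),z])
    ax=np.array([-np.sin(tiltdir),np.cos(tiltdir),0])
    return (R.from_rotvec(-a*ax)*M).as_quat()
E
python3 - <<'E'
from h import *
np.set_printoptions(precision=3,suppress=True)
print(R.from_quat(ori(PSI,PSI,.12)).as_matrix()[:,2])
for n,p,f in [("press",deck(-101,-60,110),PSI),("press2",deck(-101,-60,110),PSI+np.pi),("grasp",deck(15,0,70),PSI+np.pi/2),("grasp2",deck(15,0,70),PSI-np.pi/2),("rack",(*RO,42),RPSI+np.pi/2),("rack2",(*RO,42),RPSI-np.pi/2)]:
    q=bot.solve_ik(list(p),list(ori(f,PSI,.12 if n[0]!='r' else 0)));print(n,p,q)
q=ori(PSI,PSI,.12); 
bot.move_gripper(0,20)
bot.move_ptp(list(deck(-101,-60,130)),list(q))
bot.line_to(list(deck(-101,-60,80)),100)
s=bot.read_state();print(s["t"],s["tcp_pos"],s["width"],s["contact_force"])
a,_=hsv("scene");b,_=hsv("top")
cv2.imwrite("pics/p1.png",np.hstack([a[150:400,200:500],b[80:330,200:500]])[:,:,::-1])
E
```

```text
[ 0.118 -0.021 -0.993]
press [483.472   5.731 110.   ] [ 0.48   0.088 -0.699  0.115 -0.692  0.828]
press2 [483.472   5.731 110.   ] [ 0.48   0.088 -0.699  0.115 -0.692 -2.314]
grasp [608.263  44.244  70.   ] [ 0.436  0.336 -0.475  0.112 -0.664  2.443]
grasp2 [608.263  44.244  70.   ] [ 0.436  0.336 -0.475  0.112 -0.664 -0.699]
rack (np.float64(443.5), np.float64(-315.0), 42) [-0.257  0.34  -0.503  0.    -0.728 -2.816]
rack2 (np.float64(443.5), np.float64(-315.0), 42) [-0.257  0.34  -0.503  0.    -0.728  0.325]
4.675 [483.83    5.989  80.253] 0.4696842305610117 [ 0.558 -0.213 -0.143]
```

View pics/p1.png

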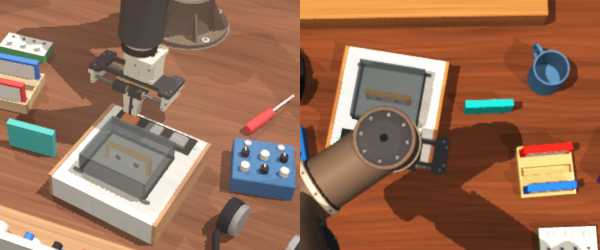

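The fingertips are closed above the orange key at about (131,117) in the left half. The hand's long side lies along the key row and the wrist sits clear of the cover's front. Next I'll press it.

```bash
python3 - <<'E'
from h import *
np.set_printoptions(precision=2,suppress=True)
z=74
while z>61:
    bot.line_to(list(deck(-101,-60,z)),25); s=bot.read_state(); f=s["contact_force"][2]
    print(z,s["tcp_pos"][2],s["contact_force"])
    if f>8: break
    z-=1
bot.pause(.3)
bot.line_to(list(deck(-108,-60,95)),80)
bot.line_to(list(deck(-150,-60,150)),120)
bot.pause(.7)
s=bot.read_state();print(s["t"],s["tcp_pos"],s["contact_force"])
a,_=hsv("scene");b,_=hsv("top")
cv2.imwrite("pics/p2.png",np.hstack([a[150:400,200:500],b[80:330,200:500]])[:,:,::-1])
E
```

```text
74 73.90962562908423 [-0.12  0.16  0.21]
73 72.97003495495085 [ 0.16 -0.56 -0.21]
72 71.94963814354993 [-0.42  0.02 -0.72]
71 71.05133333127091 [ 0.25 -0.73  0.47]
70 70.09386499269603 [-0.59 -0.27  1.51]
69 69.05365076213339 [-0.29  0.06  3.56]
68 68.06179940877132 [0.65 0.38 3.05]
67 66.89238535299316 [ 0.58 -0.23  1.87]
66 66.03854705926318 [0.43 0.14 3.6 ]
65 65.05992462329928 [-0.59  0.44  5.13]
64 64.54661615851887 [-2.68  0.04 12.21]
9.9417 [435.27  14.41 150.  ] [-0.33 -0.29 -0.15]
```

View pics/p2.png

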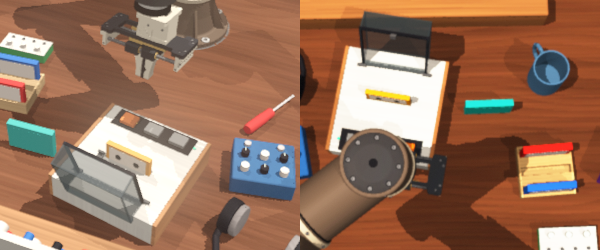

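The cover is fully open, standing behind its hinge at about (395,45) in the right half, and the cassette is exposed at about (388,97). Next I'll measure the cassette top, turn the wrist in front, and go above it with the hand leaning away from the cover.

```bash
python3 - <<'E'
from h import *
np.set_printoptions(precision=2,suppress=True)
im,hs=hsv("top"); cs,m=blobs(hs,(15,120,120),(30,255,255),(270,160,340,200),8)
def inv(p): d=p[:,:2]-O; return np.c_[d@[np.cos(PSI),np.sin(PSI)],d@[-np.sin(PSI),np.cos(PSI)]]
for c in cs[:3]:
    l=inv(cast("top",c,100)); print("cassette local",l.min(0),l.max(0),cv2.minAreaRect(l.astype(np.float32)))
A=.1; q=list(ori(PSI-np.pi/2,PSI,A)); dx=19*np.sin(A)
bot.move_ptp(list(deck(-150,-30,170)),q)
bot.move_gripper(36,25)
bot.line_to(list(deck(15+dx,0,160)),150)
bot.line_to(list(deck(15+dx,0,112)),100)
s=bot.read_state();print(s["t"],s["tcp_pos"],s["width"],s["contact_force"])
a,_=hsv("scene");b,_=hsv("top")
cv2.imwrite("pics/p3.png",np.hstack([cv2.resize(a[190:370,230:430],(420,378)),cv2.resize(b[80:260,200:380],(378,378))])[:,:,::-1])
E
```

```text
cassette local [  3.   -52.09] [21.02 39.67] ((14.379586219787598, -6.410999298095703), (92.55117797851562, 17.374238967895508), 86.2855224609375)
14.2333 [610.37  44.02 112.44] 36.096565029809604 [0.23 0.98 0.84]
```

View pics/p3.png

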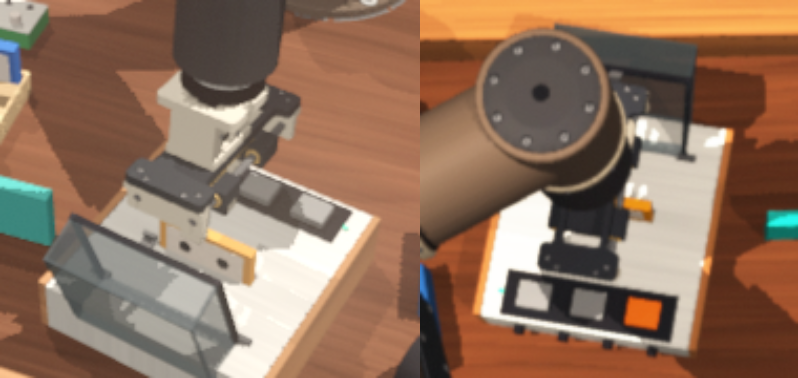

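The hand is over the cassette, with one finger on each side of its top edge at about (190,235) left. The cassette's local x ≈ 14–15, as specified. Next I'll descend with force checks and grip.

```bash
python3 - <<'E'
from h import *
np.set_printoptions(precision=2,suppress=True)
A=.1; dx=19*np.sin(A); ok=True
for z in (100,92,84,77,71):
    bot.line_to(list(deck(15+dx,0,z)),60); f=bot.read_state()["contact_force"]; print(z,f)
    if np.abs(f).max()>5: ok=False; break
if ok:
    bot.move_gripper(0,25); bot.pause(.2)
    s=bot.read_state();print("grip",s["width"],s["contact_force"])
    bot.line_to(list(deck(15+dx,0,80)),30);s=bot.read_state();print(s["contact_force"],s["width"])
    bot.line_to(list(deck(12,0,115)),60)
    bot.line_to(list(deck(-20,0,180)),100)
    s=bot.read_state();print(s["t"],s["contact_force"],s["width"])
a,_=hsv("scene");b,_=hsv("top")
cv2.imwrite("pics/p4.png",np.hstack([cv2.resize(a[150:350,230:430],(400,400)),cv2.resize(b[80:280,200:400],(400,400))])[:,:,::-1])
E
```

```text
100 [ 0.99 -0.31 -0.13]
92 [ 0.43 -0.22 -0.6 ]
84 [-0.09  0.1   0.61]
77 [-0.21  0.25  1.  ]
71 [-0.37  0.57  0.03]
grip 12.12334316820975 [-4.61  3.03  5.74]
[-5.34  1.25  2.43] 11.736548434342017
18.5667 [ 0.73 -0.38 -1.22] 11.941579516174102
```

View pics/p4.png

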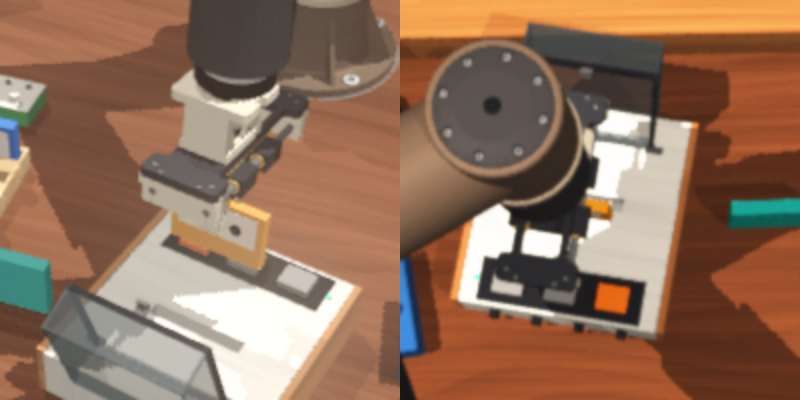

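The cassette is held flush (width 11.9 mm) and clear of the deck and cover. Next I'll measure the slot edges, then straighten up above the rack.

```bash
python3 - <<'E'
from h import *
np.set_printoptions(precision=2,suppress=True)
px=np.array([[487,190],[722,172],[725,207],[490,225]],float); px=np.c_[405+(px[:,0]-400)/4.975,210+px[:,1]/4.973]-.5
w=cast("top",px,30); print("slot corners",w[:,:2].round(1).tolist(),w.mean(0), "yaw",np.arctan2(w[0,0]-w[1,0],-(w[0,1]-w[1,1])))
q=list(ori(RPSI-np.pi/2)); 
bot.line_to([*RO,180],150,q)
bot.line_to([*RO,135],100)
s=bot.read_state();print(s["t"],s["tcp_pos"],s["joint_pos"],s["contact_force"],s["width"])
a,_=hsv("scene");b,_=hsv("top")
cv2.imwrite("pics/s5.png",a[:,:,::-1]);cv2.imwrite("pics/t5.png",b[:,:,::-1])
cv2.imwrite("pics/p5.png",np.hstack([cv2.resize(a[130:280,150:275],(400,480)),cv2.resize(b[190:310,390:490],(400,480))])[:,:,::-1])
E
```

```text
slot corners [[448.8, -262.3], [456.1, -371.0], [439.8, -371.7], [432.5, -263.1]] [ 444.31 -317.02   30.  ] yaw -3.074555734502539
22.0 [ 443.79 -315.1   135.27] [-0.26  0.22 -0.4   0.   -0.94  0.33] [ 0.5  -0.15 -0.5 ] 11.700988566282616
```

View pics/p5.png

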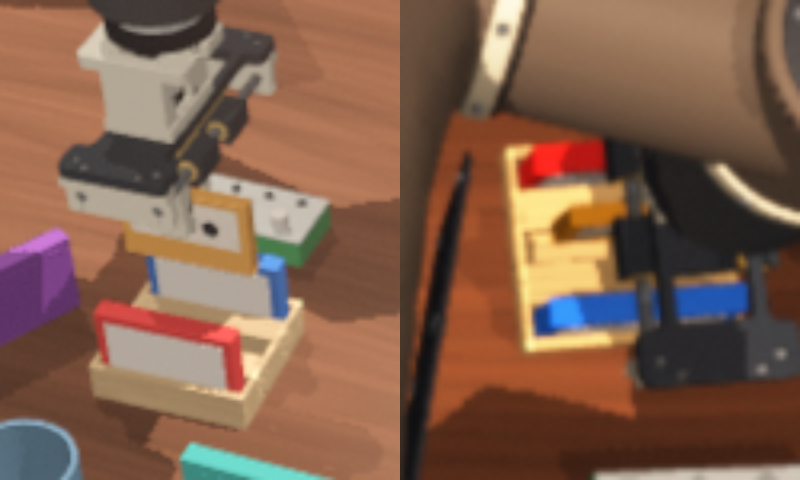

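The cassette hangs upright above the middle slot, between red (front) and blue (behind). Its lower edge in the left half runs from (127,250) to (252,273). I'll check its tilt and offset from those corners.

```bash
python3 - <<'E'
from h import *
np.set_printoptions(precision=1,suppress=True)
f=lambda x,y:[150+x/3.2-.5,130+y/3.2-.5]
for n,p,z in [("botR",f(252,274),100),("botL",f(127,250),100),("topR",f(252,198),164)]:
    w=cast("scene",p,z)[0]; d=w[:2]-RO; print(n,w,"local",d@[np.cos(RPSI),np.sin(RPSI)],d@[-np.sin(RPSI),np.cos(RPSI)])
E
```

```text
botR [ 442.6 -266.7  100. ] local 2.3949227428910573 48.2922034162229
botL [ 451.6 -365.7  100. ] local 4.632634774321278 -51.09343811473919
topR [ 434.3 -265.1  164. ] local -5.799906116043794 50.411583693373984
```

The corners fit an upright cassette centred to within about 2 mm; topR was the rear top edge, at x −6. Next I'll lower it.

```bash
python3 - <<'E'
from h import *
np.set_printoptions(precision=2,suppress=True)
C=[444.2,-316.2]
bot.line_to([*C,100],80)
f0=np.array(bot.read_state()["contact_force"]); print(f0)
z=90.;
while z>38:
    bot.line_to([*C,z],50 if z>48 else 20); s=bot.read_state(); d=s["contact_force"]-f0
    if z<75: print(z,s["tcp_pos"][2].round(2),d)
    if np.abs(d).max()>4: break
    z-=5 if z>50 else 1
s=bot.read_state();print(s["t"],s["width"],s["tcp_pos"])
a,_=hsv("scene")
cv2.imwrite("pics/p6.png",cv2.resize(a[130:280,150:275],(500,600))[:,:,::-1])
E
```

```text
[ 1.04  0.83 -0.  ]
70.0 69.61 [-0.29 -0.89 -0.5 ]
65.0 64.62 [-1.5  -1.25  0.41]
60.0 59.62 [-0.71 -0.63 -0.28]
55.0 54.62 [-0.7  -0.41 -0.1 ]
50.0 49.62 [-1.54 -0.63  0.23]
49.0 49.0 [-1.13 -1.42 -1.29]
48.0 47.97 [-0.89 -1.88 -0.06]
47.0 46.93 [-1.53  0.08 -0.72]
46.0 45.96 [-0.26  0.69 -0.8 ]
45.0 44.92 [-1.04 -1.12 -0.1 ]
44.0 43.93 [-1.93 -0.38 -0.14]
43.0 42.93 [-1.23 -0.55 -0.41]
42.0 42.66 [-3.88  0.72  6.79]
27.0417 11.851319208137335 [ 444.19 -316.23   42.66]
```

View pics/p6.png

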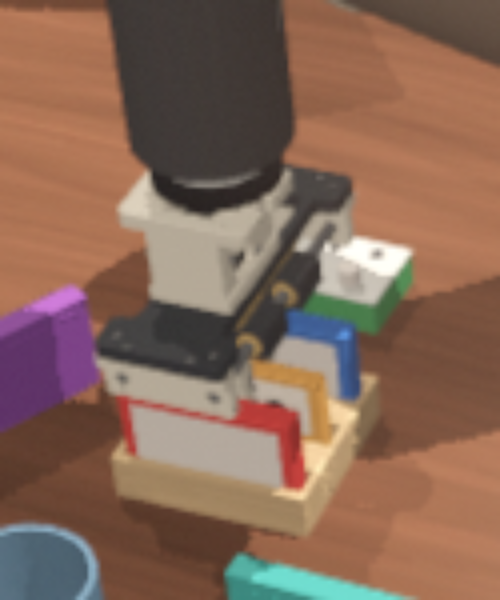

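The cassette met the floor at TCP z = 42.7, against an expected 42–43, and sits below the case tops. Next I'll release it with a small opening and withdraw straight up.

```bash
python3 - <<'E'
from h import *
np.set_printoptions(precision=2,suppress=True)
C=[444.2,-316.2]
bot.line_to([*C,42.8],10)
bot.move_gripper(17); s=bot.read_state(); print(s["width"],s["contact_force"])
for z in (50,70,100): bot.line_to([*C,z],50); print(bot.read_state()["contact_force"])
bot.line_to([*C,160],100)
bot.line_to([450,-120,250],200)
s=bot.read_state();print(s["t"],s["contact_force"])
a,_=hsv("scene");b,_=hsv("top")
cv2.imwrite("pics/p7.png",np.hstack([cv2.resize(a[170:370,150:400],(400,320)),cv2.resize(b[115:285,220:490],(400,252),)[:,:] if 0 else cv2.resize(b[115:285,290:490],(376,320))])[:,:,::-1])
E
```

```text
16.925589243391762 [ 0.89 -0.27  0.02]
[ 0.32 -0.36 -0.09]
[-0.91 -1.02  0.17]
[-0.12 -0.11  0.74]
31.2917 [ 0.79 -0.45 -0.73]
```

View pics/p7.png

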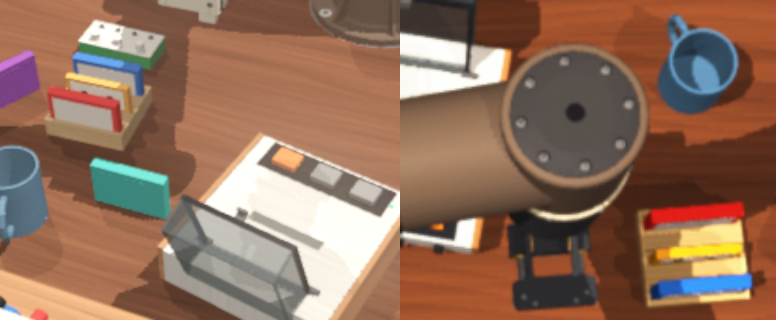

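The cassette stands in the middle slot between red and blue, at about (700,252) right. The cover is open, the keys are up, and nothing else has moved. Next I'll hand in.

```bash
python3 -c "
from plant import bot
bot.pause(.3);print(bot.read_state()['t']);bot.close_job()"
```

```text
31.6917
the job is handed in; nothing more can be done
```

The mustard cassette is standing in the middle slot of the rack, and I handed the job in at 31.7 s of the 51 s allowed.

- **Eject:** I pressed the orange key to its stop, with force rising to about 12 N at the bottom. The cover sprang fully open by itself while the hand stayed in front of it.
- **Cassette:** I gripped it with the hand leaning away from the cover, lifted it out and straightened it above the rack. I then lowered it until it met the slot floor at TCP z = 42.7 mm, against about 42–43 mm expected, and let go by opening only to 17 mm.
- **Last checks:** There was no contact force on withdrawal beyond sensor noise of about 1 N. The final pictures show the cassette seated between the red and blue tapes, the cover open, the keys up and the things in view in place.

No check failed. My slot and rack position estimates differed by about 2 mm, which is within the fit. The final pictures did not cover the effects box, headphones or screwdriver, but the arm only passed high over that side on its first move.

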